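# Seat a tissue-block carrier on the coring stand and lock it with the toggle clamp

### The arm

A 6-joint arm with a two-finger parallel gripper is mounted at the origin on the work surface. World frame = base frame: x ahead of the robot, y to its left, z up, the work surface at z = 0. Lengths are in mm, angles in rad, forces in N, time in s.
With the tool pointing down it reaches from about 350 to 950 mm from the base axis. Payload 17.4 kg.
Tool frame: the origin (TCP) lies midway between the tips of the shut fingers; the grasp point (between the pads) lies 19 mm behind it; z points along the fingers, y is the direction in which the jaws open and shut (so a half turn about z gives the same grasp; the last joint's range is limited). The gripper opens to 93 mm and grips with 3 to 60 N. Pads are 15 mm wide; open, the fingers measure 128 mm over their backs; the gripper's body (75 mm by 188 mm) begins 65 mm behind the grasp point.
Start: joints at [-1.324, 0.116, 1.442, -0, 1.584, -0.038], TCP at [189.642, -647.818, 218.646] pointing down, gripper open.
Joint ranges: [-2.83, 2.83], [-0.83, 2.19], [0.07, 2.5], [-1.14, 4.28], [0.01, 3], [-2.97, 2.97]. Speed limits (rad/s): [1.89, 1.89, 2.22, 3.14, 3.14, 3.14].

### API

Orientations are given as a unit quaternion [x, y, z, w].
In Python, from bench import arm gives the robot as it stands. The module is installed in compiled form; this text tells all that it offers.
- The arm moves only by the tool jog_arm, never from a script. Its argument "series" is a list that holds one entry, the list of rows, each a list of 5 numbers: the opening, from 0 (shut) to 1 (fully open), then the shift along the tool's x, y, z in cm, then the turn about the tool's z in rad. A call has 1 to 5 rows; each row shifts and turns the commanded pose from where the row before left it, along the tool's axes as they then stand; what a row does not reach is not made up. A row lasts 1/12 s, in which the tool goes at most 41.7 mm and 7.16 degrees, less where a joint would pass 70% of its speed; a pose out of reach is approached as far as the arm can. A call is refused whole if a number of a shift passes 4.17 or a number of a turn 0.125, either way. A call with a gripper value outside its range is refused whole. The fingers move at their own pace and stop on an object; "squeeze" is the grip in N (left out, the last holds). Time passes only in rows, so rows that do not move let the fingers close. It gives the time, the measured TCP pose, the force and the opening at its end, in the units of the state.
- arm.sense(): the state, without advancing time (a new reading comes with each control period).
- arm.get_image(name): name is "side" or "top" or "wrist"; returns a dict with "image" (384x512x3 uint8, red, green, blue), "fovy" (degrees; the focal length in pixels is half the picture's height over the tangent of half this angle, whatever the lens; pixels are square), "cx", "cy" (the principal point, pixels), "eye" and "orientation" of the camera in the world; the wrist camera has in their place "hand_eye" (4x4, takes a point from camera to tool coordinates, whose origin is the TCP and whose axes are the flange's). Camera axes: x right, y down, z forward; pixel columns grow to the right and rows downward; lengths in mm; the calibration is good to about 2 mm. A picture is of the moment at which its call begins: read the wrist's pose just before it. There is no depth.
- arm.finish_job(): hands the job in, once; it reports no verdict.
Trained networks look in the newest picture that a camera, given by its name, has taken for a name from the list of things; names that differ only in an ending like _2 or _b are one class to them, and where a whole thing is asked for, a point or a joint stands for the part that bears it (a point fixed in the world has none). Each returns a list of dicts, best first, with "p" (0 to 1); they miss things now and then, are a little off and sometimes report something else, mostly with a low value. They report only what shows in the picture. A call takes as long as a camera call.
- arm.spot_in(query, camera): "pixel" ([column, row] in pixels, amid what is visible of it).
- arm.trace(query, camera): "region" (384x512 bool, what is visible of it) and "pixel" ([column, row] in pixels, amid what is visible of it).
The state is a dict: "clock": time; "qpos": joint angles; "joint_vel": joint speeds; "tau": joint torques, N m; "tool_pos": TCP position; "tool_rot": TCP orientation; "ft_force": force on the tool from outside, world axes, zero at the start; "ft_torque": the same for the moment, N m; "width": finger opening in mm.
Only numpy, scipy, OpenCV 4.12 (cv2) and the standard library are available. Lean on these libraries where they do the work, as an engineer would, in place of code of your own. Each camera call takes 0.05 s, during which the arm holds its last target. There are 200 camera calls.

### The job

Take the block carrier with the yellow cassette off the cold plate, set it on the seat of the coring stand with its bare metal end towards the clamp, and slide it home into the corner, pressing lightly until you feel it bear on the two side pins and the end stop at the same time. Then push the red handle of the toggle clamp over past its dead point and press it down until you feel it firm on its stop, so that the rubber pad holds the carrier, flat and flush against them. Feel your way and force nothing: a few newtons will do; keep off the soft wax, leave the blue-cassette carrier, the specimen pot and the slide box where they are, and let go at the end.

Things in the scene. Friction and masses are not known exactly. Their poses are not given: they have to be found in the camera images.
- carrier_mid (a point): Middle of the carrier to clamp: loose aluminium slab 40 (x) x 84 (y) x 14 mm, about 150 g, a yellow cassette with cream wax on its +y half; the -y 28 mm are a bare land for the clamp pad. The point is 7 mm above the underside; x across, y along towards the cassette, z up. Wax top 16 mm above the point. Grip the long sides (40 mm apart) at mid-length.
- carrier: The same carrier as a body; origin at the centre of its underside, axes as the point's.
- carrier_wax: The soft wax on the carrier, 24 x 31 x 5 mm, cream with small brown-pink cores; origin at the centre of its underside, 15.5 mm to +y of the carrier's middle and 18 mm above its underside. More than 1 N on it is a fault.
- spare_mid (a point): The same point of a second, like carrier with a blue cassette, also on the cold plate. It stays where it is.
- seat (a point): Centre of the top face of the stand's steel seat, 34 (x) x 78 (y) mm, 18 mm above its base plate, 32 mm above the table. x towards the side pins, y away from the clamp, z up. Fully home, the carrier's axes lie along these, carrier_mid is 7 mm above this point (within 2.5 mm along y), its +x side on both side pins, its +y end on the end stop. The -x side is open.
- side_pins: Two upright steel pins, 8 mm in diameter, on the +x side of the seat: axes at x = 24, y = -30 and +30 mm from the seat centre, tops 11 mm above the seat; a finger fits between them. Origin: 32 mm below point seat. The carrier must be felt to bear on them (1 N or more); more than 15 N is a fault.
- end_stop: Adjustable end stop at the +y end of the seat: a dark bracket at y = 67 mm with a steel stop screw, 8 mm in diameter, at the carrier's mid-height, pointing to -y. Its tip was left anywhere from y = 39.5 to 44.5 mm from the seat centre, so the carrier's home along y is found by feel (1 N or more; over 15 N is a fault). Origin: 32 mm below point seat.
- clamp_handle (a joint): Angle of the clamp's handle in rad. 0: fully open, as at the start, the handle upright (2 degrees towards the seat); grows as it swings over, away from the seat, and down. It stays where left while the pad is free. The pad meets the carrier at 1.05 to 1.2; dead point 1.50; rigid stop 1.56, the handle then 3 degrees above level. Past the dead point the clamp pulls itself to the stop.
- clamp_pivot (a point): The handle's fixed pivot, mid-width of the clamp, 131 mm to -y of the seat centre, 50 mm above the table. Axes as point seat: the handle swings in the y-z plane from +z over to -y.
- handle_grip: The clamp's handle, its red grip a round bar 16 mm in diameter, 36 to 102 mm from the pivot. Origin on its axis 75 mm from the pivot, where to push; -y to its end, z out of the pushed face. The push there rises to 5 to 10 N (as the last user set the pad), then falls to nothing at the dead point; let go before that, it springs back. Press 3 N or more on the stop; over 30 N, knocks too, is a fault.
- clamp_pad: Black rubber pad, 16 mm in diameter, under the end of the clamp's bar; origin at the centre of its lower face. It is sprung and gives 2 to 3 mm when clamped. Open, it stands clear, 67 mm to -y of the seat centre and about 78 mm above the base plate; clamped, it presses on the carrier's land 30 mm to -y of the carrier's middle.
- cold_plate: White bench cold plate, 300 x 190 mm, flat metal top 60 mm above the table, where both carriers lie; origin at the centre of its underside.
- pot: Bystander: specimen pot with a red cap, 44 mm in diameter, 55 mm high; origin under its centre.
- slide_box: Bystander: blue slide box, 87 x 100 x 32 mm; origin under its centre.

How it is judged (in metres and radians):
On the way, in this order (a step that is already met when the one before it is completed fails the run):
1. with the clamp open, the carrier with the yellow cassette is pressed home: square on the seat, it bears on the side pins and on the end stop with over 1 N each (x of carrier_mid in the frame of seat between -0.0015 and 0.0015 m and y of carrier_mid in the frame of seat between -0.004 and 0.0035 m and z of carrier_mid in the frame of seat between 0.005 and 0.009 m and angle between the y axis of carrier_mid and the y axis of seat, either way round below 0.035 rad and value of joint clamp_handle below 0.8 rad and contact force between carrier and side_pins above 1 N and contact force between carrier and end_stop above 1 N), for 0.1 s.
2. the handle is pressed down on its stop with over 3 N, past its dead point, and the pad presses on the seated carrier (x of carrier_mid in the frame of seat between -0.0015 and 0.0015 m and y of carrier_mid in the frame of seat between -0.004 and 0.0035 m and z of carrier_mid in the frame of seat between 0.005 and 0.009 m and angle between the y axis of carrier_mid and the y axis of seat, either way round below 0.035 rad and value of joint clamp_handle above 1.535 rad and contact force between clamp_pad and carrier above 15 N and contact force between handle_grip and anything else above 3 N), for 0.1 s.
At the end, for the whole second after the job is handed in: The yellow-cassette carrier lies flat on the seat, within 1.5 mm of the side pins, square to them within 2 degrees, within 4 mm of the seat centre along y (as the end stop is set); the handle is past its dead point (1.535 rad or more) and the pad presses on the carrier with over 15 N; all at rest (x of carrier_mid in the frame of seat between -0.0015 and 0.0015 m and y of carrier_mid in the frame of seat between -0.004 and 0.0035 m and z of carrier_mid in the frame of seat between 0.005 and 0.009 m and angle between the y axis of carrier_mid and the y axis of seat, either way round below 0.035 rad and value of joint clamp_handle above 1.535 rad and contact force between clamp_pad and carrier above 15 N and linear speed of carrier below 0.01 m/s); the robot touches nothing.
It fails at once if the clamp handle is forced or knocked: more than 30 N on it (contact force between handle_grip and anything else above 30 N).
It fails at once if the carrier is rammed against the side pins or the end stop: more than 15 N (contact force between carrier and side_pins above 15 N or contact force between carrier and end_stop above 15 N).
It fails at once if the wax block is touched with more than 1 N (contact force between carrier_wax and anything else above 1 N).
It fails at once if the blue-cassette carrier, the pot or the slide box is moved by more than 20 mm (distance of any of spare_mid, pot, slide_box from where it was at the start of the episode above 0.02 m).
It also fails if it takes over 70 s, if anything falls off the work surface, if the arm or the gripper's body presses on something with over 40 N, if the wrist force passes 120 N, or if a joint passes its speed limit or range.

## Working session

There is one attempt and no reset: what is moved stays moved. The work goes in short steps, Python scripts to look and compute and a tool call to move; the robot and the scene stay as the last step left them, time stands still between calls to the robot, and variables do not carry over. Pictures are saved under pics/ and viewed, about 8 in all and at most 12, crops included, and the job is handed in when it is done.

Besides the shell and the picture viewer there is one more tool, called after "Request:" as name(argument=value, ...), one argument or row to a line, values as JSON. jog_arm: Moves the arm, as the interface text tells. Its arguments: {"type":"object","properties":{"series":{"type":"array","items":{"type":"array","items":{"type":"array","items":{"type":"number"}}}},"squeeze":{"type":"number"}},"required":["series"]}

```bash
mkdir -p pics; cat > h.py <<'E'
import numpy as np, cv2
from bench import arm
from scipy.spatial.transform import Rotation as R
def cam(d,s=None):
    f=192/np.tan(np.radians(d['fovy'])/2)
    if 'eye' in d:
        o=np.array(d['orientation'],float)
        return f,d['cx'],d['cy'],np.array(d['eye'],float),(R.from_quat(o).as_matrix() if o.size==4 else o)
    H=np.array(d['hand_eye'],float);T=R.from_quat(s['tool_rot']).as_matrix()
    return f,d['cx'],d['cy'],T@H[:3,3]+np.array(s['tool_pos']),T@H[:3,:3]
def onz(c,p,z):
    f,cx,cy,e,M=c; r=M@np.array([(p[0]-cx)/f,(p[1]-cy)/f,1]); return e+r*(z-e[2])/r[2]
def proj(c,P):
    f,cx,cy,e,M=c; q=M.T@(np.array(P,float)-e); return np.array([cx+f*q[0]/q[2],cy+f*q[1]/q[2]])
E
python3 - <<'E'
from h import *
s=arm.sense();print(s)
ims=[]
for n in ['top','side','wrist']:
    d=arm.get_image(n);c=cam(d,s);print(n,c[0],d['cx'],d['cy'],c[3],c[4].round(3).tolist())
    cv2.imwrite(f'pics/{n}0.png',d['image'][:,:,::-1])
    for q in ['carrier','spare_mid','carrier_wax','side_pins','end_stop','handle_grip','clamp_pad','cold_plate','pot','slide_box']:
        print(n,q,[(np.round(r['pixel']).tolist(),round(r['p'],2)) for r in arm.spot_in(q,n)[:3]])
E
```

```text
{'clock': 0.0, 'qpos': array([-1.32382953e+00,  1.16453529e-01,  1.44228310e+00, -5.53167443e-06,
        1.58400550e+00, -3.78015300e-02]), 'joint_vel': array([-1.96189800e-04,  3.24762501e-05,  8.25550408e-04, -7.22305056e-04,
        4.50967831e-04, -1.49697657e-04]), 'tau': array([-3.33116412e-03, -7.21264958e+01, -6.22603583e+01,  7.77576724e-02,
        2.38534785e-02, -9.64691708e-05]), 'tool_pos': array([ 189.56711622, -647.60892403,  217.91599471]), 'tool_rot': array([ 9.89880330e-01,  1.41903496e-01, -6.27487523e-05, -5.71310415e-04]), 'ft_force': array([0.61354283, 0.16635417, 0.26344596]), 'ft_torque': array([-0.01764346,  0.03651142,  0.03965909]), 'width': 93.24085726251207}
top 363.31527767480225 255.91266787947546 192.1120380904743 [ 383.52133763  -78.76287898 1056.22054019] [[0.017, -0.991, 0.129], [-0.999, -0.014, 0.03], [-0.028, -0.13, -0.991]]
top carrier [([149.0, 158.0], 0.81)]
top spare_mid [([137.0, 204.0], 0.71)]
top carrier_wax [([138.0, 159.0], 0.52)]
top side_pins [([300.0, 170.0], 0.75)]
top end_stop [([233.0, 185.0], 0.56)]
top handle_grip []
top clamp_p
[... 454 characters left out ...]
 0.41)]
side side_pins [([231.0, 204.0], 0.37), ([149.0, 275.0], 0.29)]
side end_stop [([233.0, 227.0], 0.59), ([221.0, 200.0], 0.49)]
side handle_grip [([247.0, 158.0], 0.43)]
side clamp_pad []
side cold_plate [([179.0, 308.0], 0.56)]
side pot [([256.0, 268.0], 0.73), ([315.0, 144.0], 0.38)]
side slide_box [([315.0, 144.0], 0.84)]
wrist 292.2009015155458 258.01789183215215 186.53347597124474 [ 252.92830484 -629.00072557  385.25096891] [[0.28, -0.932, -0.228], [-0.96, -0.272, -0.065], [-0.001, 0.238, -0.971]]
wrist carrier []
wrist spare_mid []
wrist carrier_wax []
wrist side_pins []
wrist end_stop []
wrist handle_grip []
wrist clamp_pad []
wrist cold_plate []
wrist pot []
wrist slide_box []
```

```bash
python3 - <<'E'
import cv2
a=cv2.imread('pics/top0.png')[110:260,90:430]
cv2.imwrite('pics/a.png',cv2.resize(a,None,fx=2.35,fy=2.35,interpolation=2))
a=cv2.imread('pics/side0.png')[110:340,90:390]
cv2.imwrite('pics/b.png',cv2.resize(a,None,fx=2.6,fy=2.6,interpolation=2))
E
```

```text
(no output)
```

View pics/a.png

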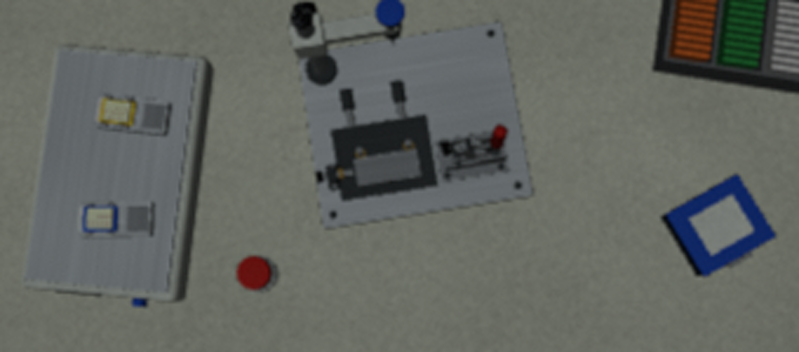

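View pics/b.png

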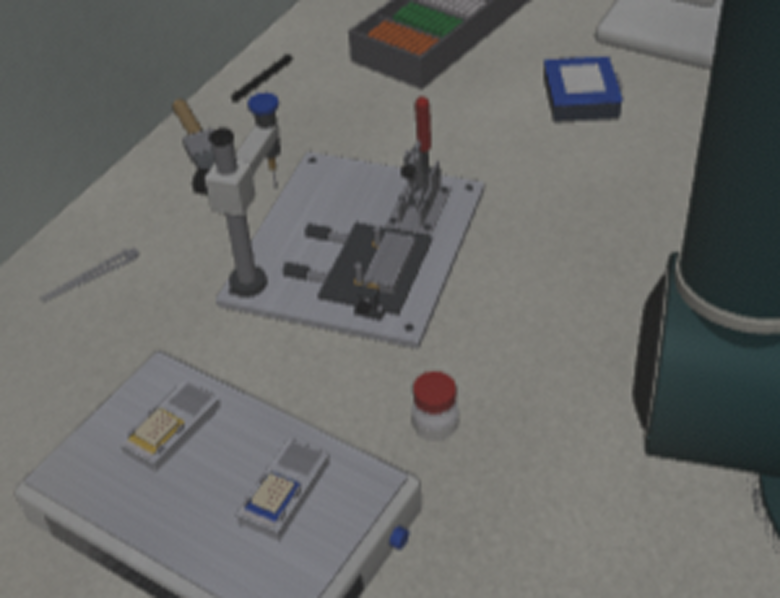

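The top view shows the yellow carrier at about (149,158), with its bare end already on the clamp side. The seat is near (255,181), with pins on its far (+x) side. The red handle stands upright at about (302,167). The side view agrees, and it shows the drill column standing on the +x/+y side of the stand.

```bash
python3 - <<'E'
from h import *
for n,L in [('top',{'car tl':(98,97,74),'car tr':(170,101,74),'car br':(167,135,74),'car bl':(97,127,74),'seat tl':(352,160,32),'seat tr':(418,150,32),'seat br':(420,178,32),'seat bl':(356,187,32),'colbase':(320,68,16),'handle':(498,130,150),'pot':(254,273,55),'plate tl':(300,50,14),'plate tr':(497,25,14),'plate br':(532,193,14),'plate bl':(325,227,14),'head':(305,25,170),'drill':(390,12,200)})]:
    d=arm.get_image(n);c=cam(d)
    for k,v in L.items(): print(k,onz(c,(90+v[0]/2.35,110+v[1]/2.35),v[2]).round(1)[:2])
d=arm.get_image('side');c=cam(d)
for k,v in {'seat tl':(390,232,32),'seat tr':(415,237,32),'seat bl':(362,283,32),'seat br':(396,290,32),'handle top':(422,100,150),'colbase':(248,280,16),'car l':(125,447,74),'car b':(152,465,74),'car t':(186,380,74),'car r':(218,400,74),'head':(235,185,120)}.items(): print(k,onz(c,(90+v[0]/2.6,110+v[1]/2.6),v[2]).round(1)[:2])
E
```

```text
car tl [622.  300.5]
car tr [618.  213.9]
car br [577.  215.4]
car bl [585.6 299.4]
seat tl [557.   -0.8]
seat tr [570.3 -80.9]
seat br [535.9 -83.8]
seat bl [523.8  -6.4]
colbase [676.3  43.4]
handle [ 571.7 -166.5]
pot [417.2 109.6]
plate tl [700.   69.7]
plate tr [ 734.7 -178.3]
plate br [ 521.8 -221.4]
plate bl [476.2  31.9]
head [680.4  42.9]
drill [685.1 -49.5]
seat tl [570.9 -80.2]
seat tr [542.5 -84.7]
seat bl [559.7   2. ]
seat br [522.9  -4.2]
handle top [ 573.4 -168.6]
colbase [680.7  36.7]
car l [622.1 299.9]
car b [589.6 304.9]
car t [619.4 215.7]
car r [579.7 222.3]
head [699.1   8.8]
```

Request:
jog_arm(
  series=[
    [[1,2.6,-3.0,0,-0.125],[1,3.0,-2.7,0,-0.125],[1,3.3,-2.3,0,-0.125],[1,3.5,-1.9,0,-0.125],[1,3.7,-1.4,0,-0.125]],
  ],
  squeeze=20,
)

```text
clock: 2.17
tool_pos: [272.2, -464.1, 218.6]
tool_rot: [0.897, 0.442, 0.0, 0.0]
ft_force: [0.6, -0.7, -0.1]
width: 92.5
```

Request:
jog_arm(
  series=[
    [[1,3.9,-0.9,0,-0.125],[1,4,-0.4,0,-0.125],[1,4,0,0,-0.125],[1,4,0.6,0,-0.125],[1,3.9,1.0,0,-0.09]],
  ],
)

```text
clock: 2.58
tool_pos: [355.1, -281.1, 218.9]
tool_rot: [0.73, 0.684, 0.0, 0.0]
ft_force: [1.1, -0.4, 0.1]
width: 93.1
```

Request:
jog_arm(
  series=[
    [[1,3.6,1.4,0,0],[1,3.6,1.4,0,0],[1,3.6,1.4,0,0],[1,3.6,1.4,0,0],[1,3.6,1.4,0,0]],
  ],
)

```text
clock: 3.0
tool_pos: [437.8, -106.4, 219.1]
tool_rot: [0.732, 0.682, 0.0, 0.0]
ft_force: [0.5, -0.3, -0.2]
width: 92.8
```

Request:
jog_arm(
  series=[
    [[1,3.6,1.4,0,0],[1,3.6,1.4,0,0],[1,3.6,1.4,0,0],[1,3.6,1.4,0,0],[1,3.6,1.4,0,0]],
  ],
)

```text
clock: 3.42
tool_pos: [520.5, 68.4, 218.9]
tool_rot: [0.732, 0.682, 0.0, 0.0]
ft_force: [0.1, -0.6, -0.5]
width: 93.1
```

Request:
jog_arm(
  series=[
    [[1,3.5,1.4,0,0],[1,3.5,1.4,0,0],[1,3.0,1.4,0,0],[1,3.0,1.4,0,0],[1,0,0,0,0]],
  ],
)

```text
clock: 3.83
tool_pos: [586.4, 196.1, 217.6]
tool_rot: [0.731, 0.683, -0.0, -0.001]
ft_force: [0.3, -0.1, 0.9]
width: 93.1
```

```bash
cat > look.py <<'E'
from h import *
import sys
s=arm.sense();d=arm.get_image('wrist');c=cam(d,s);print(s['tool_pos'].round(1),s['tool_rot'].round(4),s['ft_force'].round(2))
cv2.imwrite('pics/%s.png'%sys.argv[1],d['image'][:,:,::-1])
import pickle;pickle.dump(c,open('c.pkl','wb'))
E
python3 look.py w1; python3 - <<'E'
from h import *
import pickle
c=pickle.load(open('c.pkl','rb'))
for q,z in [('carrier',74),('carrier_wax',83)]:
    for r in arm.trace(q,'wrist')[:2]:
        m=r['region'].astype(np.uint8); k=max(cv2.findContours(m,0,2)[0],key=cv2.contourArea)
        w=np.array([onz(c,p[0],z)[:2] for p in k],np.float32)
        print(q,round(r['p'],2),r['pixel'],cv2.minAreaRect(w),w.min(0),w.max(0))
E
```

```text
[586.4 196.1 217.6] [ 7.308e-01  6.826e-01 -1.000e-04 -6.000e-04] [ 0.32 -0.12  0.94]
carrier 0.72 [270.1, 115.4] ((605.2462768554688, 260.9552917480469), (83.86351013183594, 40.06179428100586), 84.3769302368164) [582.22266 218.47539] [629.0371  303.77594]
carrier_wax 0.82 [272.7, 98.2] ((607.21435546875, 276.05340576171875), (30.472097396850586, 23.789247512817383), 86.1758804321289) [594.46295 260.37268] [619.7156  291.85294]
```

View pics/w1.png

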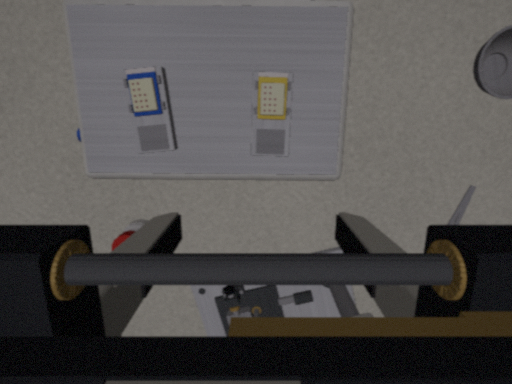

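The wrist view shows the yellow carrier at (270,115) with its long axis vertical in the picture, the blue one on the left, and the jaws square to it.

Request:
jog_arm(
  series=[
    [[1,2.2,0.5,2.6,0],[1,2.2,0.5,2.6,0],[1,2.1,0.4,2.6,0],[1,0,0,2.6,0],[1,0,0,2.6,0]],
  ],
)

```text
clock: 4.4
tool_pos: [603.5, 255.4, 87.8]
tool_rot: [0.732, 0.682, 0.0, 0.0]
ft_force: [0.1, 0.4, -0.2]
width: 92.9
```

Request:
jog_arm(
  series=[
    [[1,0,0,1.6,0],[1,0,0,0.3,0],[1,0,0,0,0],[1,0,0,0,0]],
  ],
)

```text
clock: 4.73
tool_pos: [604.2, 255.3, 71.3]
tool_rot: [0.732, 0.681, 0.001, 0.0]
ft_force: [0.1, 0.7, 0.7]
width: 92.9
```

```bash
python3 look.py w2; python3 - <<'E'
from h import *
import pickle
c=pickle.load(open('c.pkl','rb'));s=arm.sense()
d=arm.get_image('side');cv2.imwrite('pics/s2.png',d['image'][:,:,::-1])
for r in arm.trace('carrier','wrist')[:2]:
        m=r['region'].astype(np.uint8); k=max(cv2.findContours(m,0,2)[0],key=cv2.contourArea)
        w=np.array([onz(c,p[0],74)[:2] for p in k],np.float32)
        print(round(r['p'],2),r['pixel'],cv2.minAreaRect(w))
E
```

```text
[604.2 255.3  71.3] [7.320e-01 6.813e-01 8.000e-04 3.000e-04] [0.07 0.72 0.65]
0.89 [258.1, 197.4] ((606.2434692382812, 271.5030822753906), (65.23554229736328, 39.55644607543945), 84.299560546875)
```

View pics/w2.png

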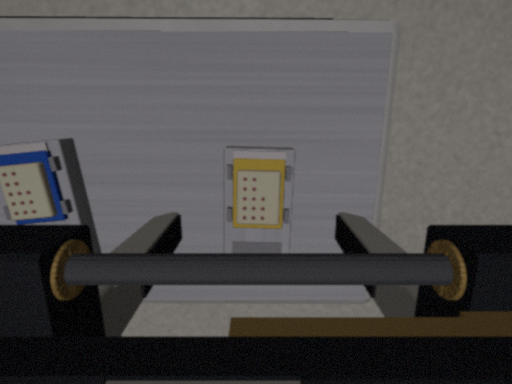

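The carrier lies centred between the jaws: its far end shows at row 148 and its sides at columns 224 and 294. I'll advance 6 mm, lower and grip.

Request:
jog_arm(
  series=[
    [[1,0.65,0,0.4,0],[1,0,0,0.5,0],[1,0,0,0,0],[0.3,0,0,0,0],[0.3,0,0,0,0]],
  ],
  squeeze=15,
)

```text
clock: 5.3
tool_pos: [604.0, 262.4, 60.3]
tool_rot: [0.732, 0.682, -0.0, -0.0]
ft_force: [0.6, -0.2, 0.1]
width: 84.0
```

Request:
jog_arm(
  series=[
    [[0.3,0,0,0,0],[0.3,0,0,0,0],[0.3,0,0,0,0],[0.3,0,0,0,0]],
  ],
)

```text
clock: 5.63
tool_pos: [604.1, 262.2, 60.6]
tool_rot: [0.732, 0.682, -0.0, -0.0]
ft_force: [-0.3, -0.5, 0.1]
width: 57.7
```

Request:
jog_arm(
  series=[
    [[0.3,0,0,-0.1,0],[0.3,0,0,0,0],[0.3,0,0,0,0],[0.3,0,0,0,0],[0.3,0,0,0,0]],
  ],
)

```text
clock: 6.05
tool_pos: [604.2, 262.3, 61.8]
tool_rot: [0.732, 0.682, 0.0, 0.0]
ft_force: [-0.3, 0.0, 1.3]
width: 40.0
```

Request:
jog_arm(
  series=[
    [[0.3,0,0,0,0],[0.3,0,0,0,0],[0.3,0,0,0,0],[0.3,0,0,0,0]],
  ],
)

```text
clock: 6.38
tool_pos: [604.2, 262.3, 61.8]
tool_rot: [0.732, 0.682, 0.0, 0.0]
ft_force: [-0.1, -0.4, 3.7]
width: 39.9
```

Request:
jog_arm(
  series=[
    [[0.3,0,0,-0.5,0],[0.3,0,0,-2,0],[0.3,0,0,-3,0],[0.3,0,0,-3,0],[0.3,0,0,-2,0]],
  ],
)

```text
clock: 6.8
tool_pos: [604.4, 262.4, 169.6]
tool_rot: [0.732, 0.682, 0.001, 0.0]
ft_force: [1.3, -0.1, -1.0]
width: 39.8
```

```bash
python3 look.py w3; python3 - <<'E'
from h import *
d=arm.get_image('side');c=cam(d)
s=arm.sense();print(s['width'],s['tool_pos'])
for q in ['side_pins','end_stop','handle_grip','clamp_pad']:
    for cm in ['side','top']:
        if cm=='top': dd=arm.get_image('top')
        print(q,cm,[(np.round(r['pixel'],1).tolist(),round(r['p'],2)) for r in arm.spot_in(q,cm)[:3]])
cv2.imwrite('pics/s3.png',cv2.resize(d['image'][150:330,130:370,::-1],None,fx=3.3,fy=3.3,interpolation=2))
E
```

```text
[604.4 262.4 169.6] [7.318e-01 6.816e-01 8.000e-04 3.000e-04] [ 1.33 -0.07 -0.96]
39.767781661029915 [605.29468319 262.77232793 170.94999149]
side_pins side [([225.8, 217.2], 0.59), ([249.4, 156.8], 0.39)]
side_pins top []
end_stop side [([230.1, 226.4], 0.64)]
end_stop top [([230.9, 183.5], 0.61)]
handle_grip side [([251.3, 158.9], 0.55)]
handle_grip top [([300.3, 170.6], 0.58)]
clamp_pad side []
clamp_pad top []
```

View pics/s3.png

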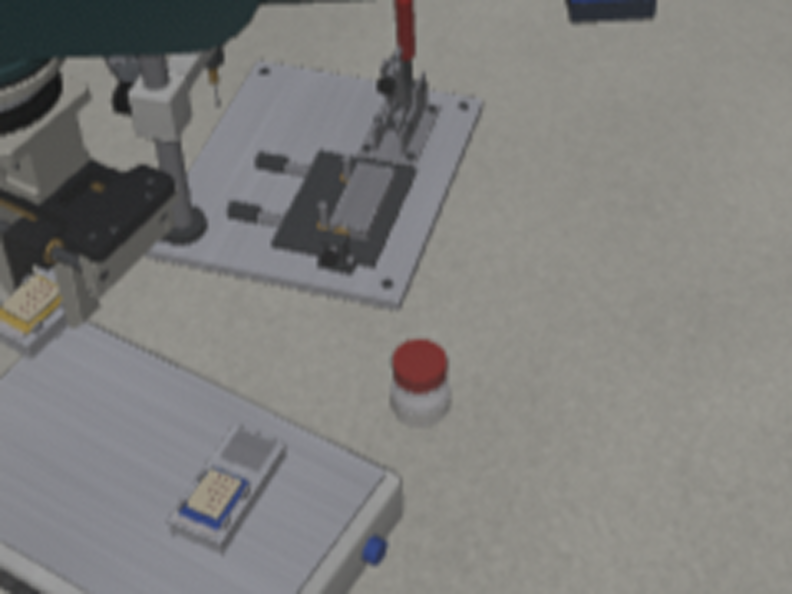

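The carrier is held in the jaws with the cassette up, and the stand is unobstructed. The seat shows around (365,200) in this crop and the stop bracket at (338,255).

Request:
jog_arm(
  series=[
    [[0.3,-1.2,-3.4,-2,-0.117],[0.3,-1.9,-3.0,-2,-0.117],[0.3,-3.9,-0.8,-0.2,0],[0.3,-3.9,-0.8,-0.2,0],[0.3,-3.9,-0.8,-0.2,0]],
  ],
)

```text
clock: 7.92
tool_pos: [534.9, 112.0, 213.4]
tool_rot: [0.647, 0.763, 0.0, 0.0]
ft_force: [0.5, 0.4, -1.6]
width: 39.8
```

Request:
jog_arm(
  series=[
    [[0.3,-3.9,-0.8,-0.2,0],[0.3,-3.9,-0.8,-0.2,0],[0.3,-3.9,-0.8,-0.2,0],[0.3,-3.9,-0.8,-0.2,0],[0.3,-3.0,-0.5,-0.2,0]],
  ],
)

```text
clock: 8.33
tool_pos: [528.6, -79.2, 223.1]
tool_rot: [0.648, 0.762, 0.0, 0.0]
ft_force: [0.1, 0.5, -2.4]
width: 40.3
```

Request:
jog_arm(
  series=[
    [[0.3,-1.0,-0.2,0,0],[0.3,0,0,0,0]],
  ],
)

```text
clock: 8.5
tool_pos: [528.8, -88.9, 222.7]
tool_rot: [0.648, 0.761, -0.0, 0.0]
ft_force: [0.4, 0.5, -2.1]
width: 39.8
```

```bash
python3 look.py w4; python3 - <<'E'
from h import *
import pickle
c=pickle.load(open('c.pkl','rb'))
for q in ['side_pins','end_stop']: print(q,[(np.round(r['pixel']).tolist(),round(r['p'],2)) for r in arm.spot_in(q,'wrist')[:3]])
i=cv2.imread('pics/w4.png');S=np.array([547,-43]);a=np.radians(9.3);print([proj(c,(547+x*np.cos(a)-y*np.sin(a),-43+x*np.sin(a)+y*np.cos(a),32)).round() for x,y in [(-17,-39),(17,-39),(17,39),(-17,39)]])
cv2.imwrite('pics/w4c.png',cv2.resize(i[0:220,110:420],None,fx=2.5,fy=2.5,interpolation=2))
E
```

```text
[528.8 -88.9 222.7] [ 6.483e-01  7.614e-01 -0.000e+00  2.000e-04] [ 0.44  0.53 -2.14]
side_pins [([302.0, 151.0], 0.44), ([260.0, 214.0], 0.3), ([364.0, 120.0], 0.17)]
end_stop [([259.0, 215.0], 0.73), ([287.0, 77.0], 0.7), ([367.0, 121.0], 0.37)]
[array([264., 167.]), array([292., 167.]), array([293., 101.]), array([264., 101.])]
```

View pics/w4c.png

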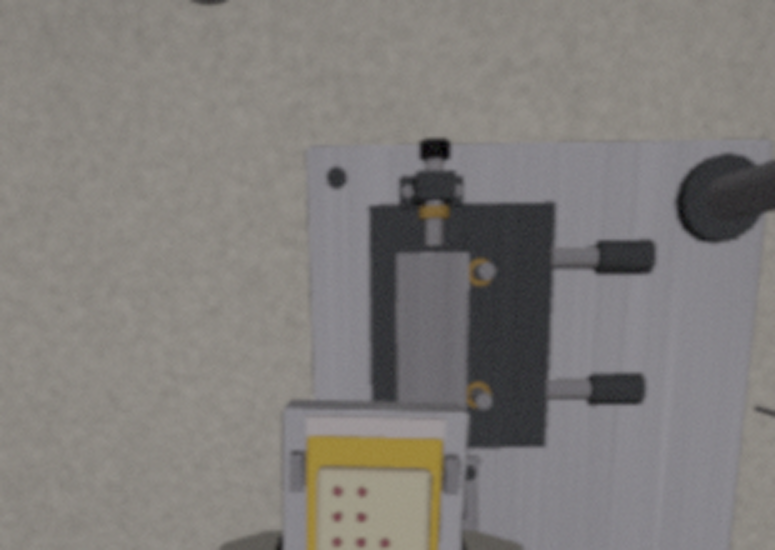

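The crop shows the stand clearly: seat top edge (396–469, 252), pin tops (487,271) and (484,401), and stop-screw tip near (434,246). The carried carrier is square to the seat.

```bash
python3 - <<'E'
from h import *
import pickle
c=pickle.load(open('c.pkl','rb'))
W=lambda u,v,z: onz(c,(110+(u-.75)/2.5,(v-.75)/2.5),z)[:2]
tl,tr,p1,p2,b1,b2,bl,br=W(396,252,32),W(469,251,32),W(487,270,43),W(484,400,43),W(480,272,32),W(478,395,32),W(397,402,32),W(468,402,32)
an=lambda d: np.degrees(np.arctan2(-d[0],d[1]))
print('len',np.linalg.norm(tr-tl),np.linalg.norm(p1-p2),np.linalg.norm(b1-b2),'yaws',an(p1-p2),an(b1-b2),an(tl-bl),an(tr-br))
s=arm.sense();q=s['tool_rot'];al=2*np.degrees(np.arctan2(q[1],q[0]));print('tool',s['tool_pos'],al-90)
for yaw in (8.5,9.3,10):
    a=np.radians(yaw);X=np.array([np.cos(a),np.sin(a)]);Y=np.array([-np.sin(a),np.cos(a)])
    print(yaw,'seat from edge',(tl+tr)/2-39*Y,'from pins',(p1+p2)/2-24*X, 'bases',(b1+b2)/2-24*X,'tip y',(W(434,246,39)-((tl+tr)/2-39*Y))@Y)
E
```

```text
len 34.3504007393848 60.065902463707204 58.57821551237395 yaws 9.916343525504404 10.190710188489476 9.985366583738426 10.554142722143014
tool [528.96909809 -85.92996766 222.56153154] 9.353953031340538
8.5 seat from edge [550.74226786 -41.23352769] from pins [551.75765863 -40.50203598] bases [550.30359249 -40.64629773] tip y 41.10546423432277
9.3 seat from edge [551.28024985 -41.14928196] from pins [551.80950216 -40.83310182] bases [550.35543602 -40.97736357] tip y 41.1045283181925
10 seat from edge [551.74997976 -41.06941138] from pins [551.85865328 -41.12216638] bases [550.40458714 -41.26642812] tip y 41.10337282395206
```

Request:
jog_arm(
  series=[
    [[0.3,0,0,0,-0.012],[0.3,0,0,0,0]],
  ],
)

```text
clock: 8.82
tool_pos: [529.0, -85.6, 222.6]
tool_rot: [0.642, 0.767, 0.0, -0.0]
ft_force: [-0.2, 0.4, -1.5]
width: 39.9
```

Request:
jog_arm(
  series=[
    [[0.3,0,0,0,0],[0.3,0,0,0,0]],
  ],
)

```text
clock: 8.98
tool_pos: [529.0, -86.1, 222.7]
tool_rot: [0.642, 0.766, 0.0, 0.0]
ft_force: [0.6, 0.3, -2.0]
width: 39.9
```

Request:
jog_arm(
  series=[
    [[0.3,1.7,1.2,0,0],[0.3,1.7,1.3,0,0],[0.3,0,0,2,0],[0.3,0,0,3.5,0],[0.3,0,0,3.5,0]],
  ],
)

```text
clock: 9.4
tool_pos: [548.2, -48.3, 132.4]
tool_rot: [0.642, 0.767, 0.001, 0.001]
ft_force: [0.4, -0.9, -1.8]
width: 39.9
```

Request:
jog_arm(
  series=[
    [[0.3,0,0,3.5,0],[0.3,0,0,2.5,0],[0.3,0,0,1.5,0],[0.3,0,0,0,0],[0.3,0,0,0,0]],
  ],
)

```text
clock: 9.82
tool_pos: [547.5, -48.6, 57.6]
tool_rot: [0.643, 0.766, -0.0, -0.0]
ft_force: [0.0, 0.3, -0.7]
width: 39.9
```

```bash
python3 - <<'E'
from h import *
d=arm.get_image('side');cv2.imwrite('pics/s5.png',cv2.resize(d['image'][140:250,170:310,::-1],None,fx=5,fy=5,interpolation=2))
E
```

```text
(no output)
```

View pics/s5.png

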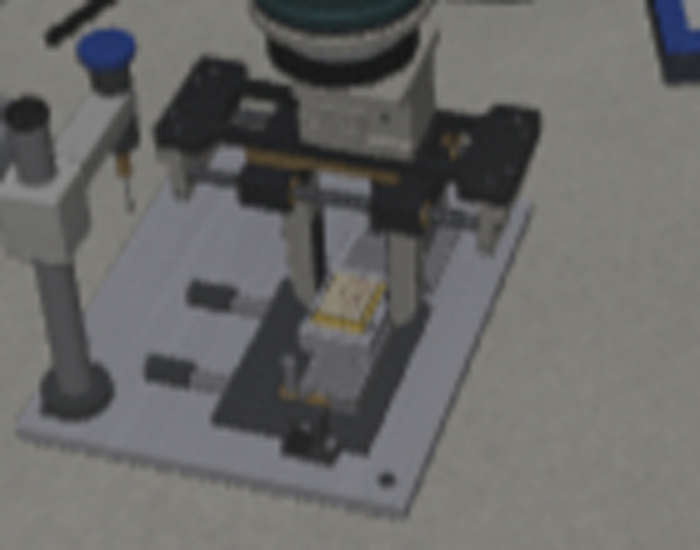

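Request:
jog_arm(
  series=[
    [[0.3,0,0,1.0,0],[0.3,0,0,0.6,0],[0.3,0,0,0.3,0],[0.3,0,0,0,0],[0.3,0,0,0,0]],
  ],
)

```text
clock: 10.28
tool_pos: [547.6, -48.9, 38.7]
tool_rot: [0.643, 0.766, -0.0, -0.0]
ft_force: [0.2, -0.8, -1.1]
width: 40.0
```

The view shows the carrier hovering over the seat with a finger between the pins and clear of the drill column. I'll lower it by feel.

Request:
jog_arm(
  series=[
    [[0.3,0,0,0.2,0],[0.3,0,0,0.1,0],[0.3,0,0,0,0]],
  ],
)

```text
clock: 10.53
tool_pos: [547.6, -48.9, 35.5]
tool_rot: [0.643, 0.766, -0.0, -0.0]
ft_force: [-0.2, -1.0, -0.7]
width: 39.9
```

Request:
jog_arm(
  series=[
    [[0.3,0,0,0.1,0],[0.3,0,0,0,0],[0.3,0,0,0,0]],
  ],
)

```text
clock: 10.78
tool_pos: [547.6, -48.9, 34.6]
tool_rot: [0.643, 0.766, 0.0, -0.0]
ft_force: [0.7, -0.2, -1.7]
width: 39.9
```

Request:
jog_arm(
  series=[
    [[0.3,0,0,0.05,0],[0.3,0,0,0,0],[0.3,0,0,0,0]],
  ],
)

```text
clock: 11.03
tool_pos: [547.6, -48.9, 34.2]
tool_rot: [0.643, 0.766, 0.0, -0.0]
ft_force: [0.2, -0.0, -1.5]
width: 40.3
```

Request:
jog_arm(
  series=[
    [[0.3,0,0,0.05,0],[0.3,0,0,0,0],[0.3,0,0,0,0]],
  ],
)

```text
clock: 11.28
tool_pos: [547.7, -48.9, 33.7]
tool_rot: [0.643, 0.766, 0.0, 0.0]
ft_force: [-0.2, 0.6, -0.2]
width: 39.8
```

Request:
jog_arm(
  series=[
    [[0.3,0,0,0.05,0],[0.3,0,0,0,0],[0.3,0,0,0,0]],
  ],
)

```text
clock: 11.53
tool_pos: [547.7, -48.9, 33.8]
tool_rot: [0.643, 0.766, 0.0, 0.0]
ft_force: [-4.8, 0.2, 6.4]
width: 40.0
```

Request:
jog_arm(
  series=[
    [[0.3,0,0,0.05,0],[0.3,0,0,0,0],[0.3,0,0,0,0]],
  ],
)

```text
clock: 11.78
tool_pos: [547.8, -48.9, 33.7]
tool_rot: [0.643, 0.766, 0.0, 0.0]
ft_force: [-5.6, 1.7, 12.1]
width: 39.9
```

Request:
jog_arm(
  series=[
    [[0.3,0,0,-0.06,0],[0.3,0,0,0,0],[0.3,0,0,0,0]],
  ],
)

```text
clock: 12.03
tool_pos: [547.8, -48.9, 33.7]
tool_rot: [0.643, 0.766, 0.0, 0.0]
ft_force: [-2.9, 0.4, 8.1]
width: 39.8
```

Request:
jog_arm(
  series=[
    [[0.3,0,0.1,0,0],[0.3,0,0,0,0],[0.3,0,0,0,0]],
  ],
)

```text
clock: 12.28
tool_pos: [548.8, -48.8, 33.7]
tool_rot: [0.643, 0.766, 0.0, 0.0]
ft_force: [-3.1, -0.3, 6.9]
width: 39.7
```

Request:
jog_arm(
  series=[
    [[0.3,0,0.1,0,0],[0.3,0,0,0,0],[0.3,0,0,0,0]],
  ],
)

```text
clock: 12.53
tool_pos: [549.7, -48.6, 33.7]
tool_rot: [0.643, 0.766, -0.0, 0.0]
ft_force: [-3.0, 0.0, 7.3]
width: 39.7
```

Request:
jog_arm(
  series=[
    [[0.3,0,0,-0.04,0],[0.3,0,0.05,0,0],[0.3,0,0,0,0],[0.3,0,0,0,0]],
  ],
)

```text
clock: 12.87
tool_pos: [550.1, -48.5, 33.8]
tool_rot: [0.643, 0.766, -0.0, 0.0]
ft_force: [-2.0, -0.8, 4.9]
width: 39.8
```

Request:
jog_arm(
  series=[
    [[0.3,0,0.05,0,0],[0.3,0,0,0,0],[0.3,0,0,0,0]],
  ],
)

```text
clock: 13.12
tool_pos: [550.6, -48.4, 33.8]
tool_rot: [0.643, 0.766, -0.0, 0.0]
ft_force: [-2.9, -0.6, 4.9]
width: 39.8
```

Request:
jog_arm(
  series=[
    [[0.3,0,0.05,0,0],[0.3,0,0,0,0],[0.3,0,0,0,0]],
  ],
)

```text
clock: 13.37
tool_pos: [551.1, -48.3, 33.7]
tool_rot: [0.643, 0.766, 0.0, 0.0]
ft_force: [-3.0, -0.8, 5.4]
width: 39.6
```

Request:
jog_arm(
  series=[
    [[0.3,0,0.05,0,0],[0.3,0,0,0,0],[0.3,0,0,0,0]],
  ],
)

```text
clock: 13.62
tool_pos: [551.5, -48.2, 33.8]
tool_rot: [0.643, 0.766, -0.0, -0.0]
ft_force: [-4.0, -0.6, 5.8]
width: 39.9
```

Request:
jog_arm(
  series=[
    [[0.3,0,0.03,0,0],[0.3,0,0,0,0],[0.3,0,0,0,0]],
  ],
)

```text
clock: 13.87
tool_pos: [551.6, -48.2, 33.7]
tool_rot: [0.643, 0.766, -0.0, -0.0]
ft_force: [-5.7, -1.3, 6.9]
width: 39.8
```

Request:
jog_arm(
  series=[
    [[0.3,0,0.03,0,0],[0.3,0,0,0,0],[0.3,0,0,0,0]],
  ],
)

```text
clock: 14.12
tool_pos: [551.7, -48.2, 33.7]
tool_rot: [0.643, 0.766, -0.0, -0.0]
ft_force: [-9.4, -2.3, 8.2]
width: 39.9
```

Request:
jog_arm(
  series=[
    [[0.3,0,-0.03,0,0],[0.3,0.1,0,0,0],[0.3,0.1,0,0,0],[0.3,0,0,0,0],[0.3,0,0,0,0]],
  ],
)

```text
clock: 14.53
tool_pos: [551.4, -46.6, 33.7]
tool_rot: [0.643, 0.766, -0.0, 0.0]
ft_force: [-4.2, -3.9, 5.6]
width: 39.8
```

Request:
jog_arm(
  series=[
    [[0.3,0.05,0,0,0],[0.3,0.05,0,0,0],[0.3,0,0,0,0],[0.3,0,0,0,0]],
  ],
)

```text
clock: 14.87
tool_pos: [551.3, -45.7, 33.7]
tool_rot: [0.643, 0.766, -0.0, 0.0]
ft_force: [-3.3, -5.1, 5.6]
width: 39.7
```

Request:
jog_arm(
  series=[
    [[0.3,0.05,0,0,0],[0.3,0,0,0,0],[0.3,0,0,0,0]],
  ],
)

```text
clock: 15.12
tool_pos: [551.2, -45.2, 33.8]
tool_rot: [0.643, 0.766, -0.0, 0.0]
ft_force: [-4.0, -4.4, 5.3]
width: 39.6
```

Request:
jog_arm(
  series=[
    [[0.3,0.05,0,0,0],[0.3,0,0,0,0],[0.3,0,0,0,0]],
  ],
)

```text
clock: 15.37
tool_pos: [551.1, -44.7, 33.7]
tool_rot: [0.643, 0.766, -0.0, 0.0]
ft_force: [-3.4, -5.3, 4.9]
width: 40.3
```

Request:
jog_arm(
  series=[
    [[0.3,0.05,0,0,0],[0.3,0,0,0,0],[0.3,0,0,0,0]],
  ],
)

```text
clock: 15.62
tool_pos: [551.1, -44.2, 33.7]
tool_rot: [0.643, 0.766, -0.0, 0.0]
ft_force: [-4.6, -4.9, 6.0]
width: 39.7
```

Request:
jog_arm(
  series=[
    [[0.3,0.05,0,0,0],[0.3,0,0,0,0],[0.3,0,0,0,0]],
  ],
)

```text
clock: 15.87
tool_pos: [550.9, -43.7, 33.7]
tool_rot: [0.643, 0.766, -0.0, 0.0]
ft_force: [-3.8, -5.1, 5.0]
width: 40.0
```

Request:
jog_arm(
  series=[
    [[0.3,0.05,0,0,0],[0.3,0,0,0,0],[0.3,0,0,0,0]],
  ],
)

```text
clock: 16.12
tool_pos: [550.8, -43.2, 33.7]
tool_rot: [0.643, 0.766, -0.0, 0.0]
ft_force: [-3.0, -4.9, 4.4]
width: 40.0
```

Request:
jog_arm(
  series=[
    [[0.3,0.05,0,0,0],[0.3,0,0,0,0],[0.3,0,0,0,0]],
  ],
)

```text
clock: 16.37
tool_pos: [550.8, -42.7, 33.7]
tool_rot: [0.643, 0.766, -0.0, 0.0]
ft_force: [-3.4, -5.0, 5.4]
width: 39.7
```

Request:
jog_arm(
  series=[
    [[0.3,0.04,0,0,0],[0.3,0,0,0,0],[0.3,0,0,0,0]],
  ],
)

```text
clock: 16.62
tool_pos: [550.7, -42.4, 33.7]
tool_rot: [0.643, 0.766, -0.0, 0.0]
ft_force: [-3.3, -4.3, 5.4]
width: 40.1
```

Request:
jog_arm(
  series=[
    [[0.3,0.04,0,0,0],[0.3,0,0,0,0],[0.3,0,0,0,0]],
  ],
)

```text
clock: 16.87
tool_pos: [550.6, -41.9, 33.7]
tool_rot: [0.643, 0.766, -0.0, 0.0]
ft_force: [-2.8, -5.9, 4.2]
width: 39.8
```

Request:
jog_arm(
  series=[
    [[0.3,0.04,0,0,0],[0.3,0,0,0,0],[0.3,0,0,0,0]],
  ],
)

```text
clock: 17.12
tool_pos: [550.6, -41.6, 33.7]
tool_rot: [0.643, 0.766, -0.0, 0.0]
ft_force: [-3.4, -5.5, 4.7]
width: 40.0
```

Request:
jog_arm(
  series=[
    [[0.3,0.04,0,0,0],[0.3,0,0,0,0],[0.3,0,0,0,0]],
  ],
)

```text
clock: 17.37
tool_pos: [550.5, -41.2, 33.7]
tool_rot: [0.643, 0.766, -0.0, 0.0]
ft_force: [-3.0, -5.5, 5.2]
width: 39.7
```

Request:
jog_arm(
  series=[
    [[0.3,0.04,0,0,0],[0.3,0,0,0,0],[0.3,0,0,0,0]],
  ],
)

```text
clock: 17.62
tool_pos: [550.5, -40.8, 33.7]
tool_rot: [0.643, 0.766, -0.0, 0.0]
ft_force: [-3.1, -4.7, 4.8]
width: 40.2
```

Request:
jog_arm(
  series=[
    [[0.3,0.04,0,0,0],[0.3,0,0,0,0],[0.3,0,0,0,0]],
  ],
)

```text
clock: 17.87
tool_pos: [550.5, -40.7, 33.8]
tool_rot: [0.643, 0.766, -0.001, 0.001]
ft_force: [-3.4, -7.4, 3.6]
width: 39.7
```

Request:
jog_arm(
  series=[
    [[0.3,0.04,0,0,0],[0.3,0,0,0,0],[0.3,0,0,0,0]],
  ],
)

```text
clock: 18.12
tool_pos: [550.4, -40.5, 33.7]
tool_rot: [0.643, 0.766, -0.001, 0.001]
ft_force: [-1.5, -9.6, 2.5]
width: 40.1
```

Request:
jog_arm(
  series=[
    [[0.3,0,0.03,0,0],[0.3,0,0,0,0],[0.3,0,0,0,0],[0.3,0,0,0,0]],
  ],
)

```text
clock: 18.45
tool_pos: [550.5, -40.6, 33.8]
tool_rot: [0.643, 0.766, -0.001, 0.001]
ft_force: [-4.6, -10.6, 4.8]
width: 39.7
```

Request:
jog_arm(
  series=[
    [[0.3,0,0.02,0,0],[0.3,0,0,0,0],[0.3,0,0,0,0],[0.3,0,0,0,0]],
  ],
)

```text
clock: 18.78
tool_pos: [550.5, -40.5, 33.7]
tool_rot: [0.643, 0.766, -0.001, 0.0]
ft_force: [-6.4, -11.4, 6.2]
width: 40.1
```

Request:
jog_arm(
  series=[
    [[0.3,-0.03,-0.02,0,0],[0.3,0,0,0,0],[0.58,0,0,0,0],[0.58,0,0,0,0],[0.58,0,0,0,0]],
  ],
)

```text
clock: 19.2
tool_pos: [550.7, -39.5, 33.4]
tool_rot: [0.643, 0.766, 0.0, -0.0]
ft_force: [0.4, 0.2, 0.2]
width: 52.6
```

Request:
jog_arm(
  series=[
    [[0.58,0,0,0,0],[0.58,0,0,0,0]],
  ],
)

```text
clock: 19.37
tool_pos: [550.7, -39.5, 33.5]
tool_rot: [0.643, 0.766, 0.0, -0.0]
ft_force: [0.8, -0.4, -0.1]
width: 53.8
```

The carrier bore on the pins and the stop together, at about 5–6 N each, and is now released. I'll rise, shut the fingers and move over beside the handle.

Request:
jog_arm(
  series=[
    [[0.58,0,0,-1.5,0],[0.58,0,0,-3.5,0],[0.58,0,0,-4,0],[0.1,0,0,-4,0],[0,0,0,-3.7,0]],
  ],
)

```text
clock: 19.78
tool_pos: [550.5, -39.6, 203.0]
tool_rot: [0.643, 0.766, 0.0, 0.0]
ft_force: [1.1, -0.9, 0.7]
width: 44.9
```

Request:
jog_arm(
  series=[
    [[0,-2.5,0,0,0],[0,-3,0,0,0],[0,-3,0,0,0],[0,-2,0,0,0],[0,0,0,0,0]],
  ],
)

```text
clock: 20.2
tool_pos: [569.2, -146.0, 200.3]
tool_rot: [0.643, 0.765, -0.0, 0.0]
ft_force: [-0.5, -0.9, -1.0]
width: 12.2
```

```bash
python3 - <<'E'
from h import *
s=arm.sense();print(s['tool_pos'],s['width'],s['ft_force'])
d=arm.get_image('side');c=cam(d);i=d['image'][:,:,::-1].copy()
cv2.imwrite('pics/s6.png',cv2.resize(i[90:240,170:320],None,fx=4,fy=4,interpolation=2))
P=np.array([573.7,-170.3]);Y=np.array([-.174,.985])
for r,h in [(0,50),(2.6,125),(3.5,152),(64,92)]: print(r,h,(proj(c,(*(P+Y*r),h))-[170,90])*4)
print('tcp',(proj(c,s['tool_pos'])-[170,90])*4)
E
```

```text
[ 569.18210812 -145.9899258   200.26121971] 12.187681876216455 [-0.54117459 -0.90697455 -1.02891507]
0 50 [333.52213858 343.68569941]
2.6 125 [329.77275128 263.49254155]
3.5 152 [328.35976148 232.91720917]
64 92 [305.11624475 352.68250836]
tcp [317.39646602 191.68135521]
```

View pics/s6.png

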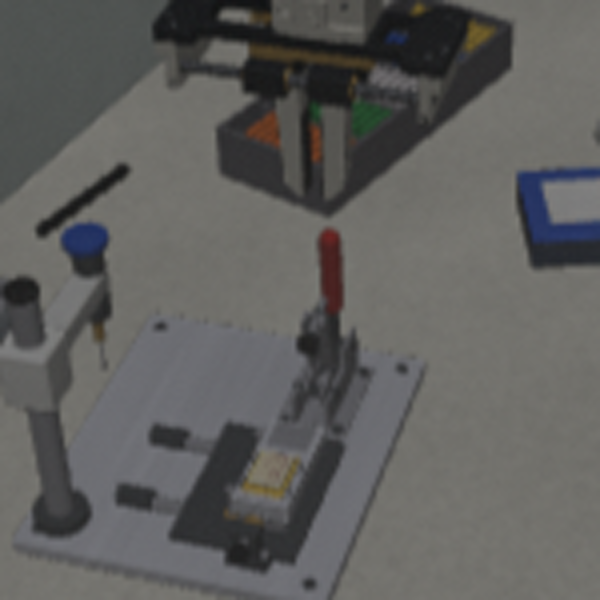

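The carrier sits on the seat in the corner, and the handle tip at (330,235) agrees with my pivot estimate to within 2 mm. I'll lower the shut fingers beside the grip.

Request:
jog_arm(
  series=[
    [[0,0.8,0,0,0],[0,0,0,2,0],[0,0,0,2.5,0],[0,0,0,2.3,0],[0,0,0,0,0]],
  ],
)

```text
clock: 20.67
tool_pos: [565.7, -133.1, 128.2]
tool_rot: [0.642, 0.767, -0.001, -0.003]
ft_force: [-0.9, 0.6, -0.5]
width: 0.5
```

Request:
jog_arm(
  series=[
    [[0,-0.4,0,0,0],[0,-0.2,0,0,0],[0,-0.2,0,0,0],[0,-0.1,0,0,0],[0,0,0,0,0]],
  ],
)

```text
clock: 21.08
tool_pos: [569.5, -144.4, 133.7]
tool_rot: [0.643, 0.766, 0.0, 0.001]
ft_force: [-0.2, -0.5, -0.6]
width: 0.6
```

Request:
jog_arm(
  series=[
    [[0,-0.2,0,0,0],[0,-0.2,0,0,0],[0,-0.1,0,0,0],[0,0,0,0,0]],
  ],
)

```text
clock: 21.42
tool_pos: [570.0, -149.3, 132.7]
tool_rot: [0.643, 0.766, -0.0, -0.0]
ft_force: [0.3, -0.1, -0.1]
width: 0.5
```

Request:
jog_arm(
  series=[
    [[0,-0.15,0,0,0],[0,-0.15,0,0,0],[0,0,0,0,0]],
  ],
)

```text
clock: 21.67
tool_pos: [570.5, -152.0, 132.6]
tool_rot: [0.643, 0.766, 0.0, -0.0]
ft_force: [-0.7, 0.3, 0.2]
width: 0.3
```

Request:
jog_arm(
  series=[
    [[0,-0.15,0,0,0],[0,-0.15,0,0,0],[0,0,0,0,0]],
  ],
)

```text
clock: 21.92
tool_pos: [571.1, -155.2, 132.7]
tool_rot: [0.643, 0.766, -0.0, 0.0]
ft_force: [0.0, 0.5, -1.0]
width: 0.5
```

Request:
jog_arm(
  series=[
    [[0,-0.2,0,0,0],[0,-0.2,0,0,0],[0,-0.2,0,0,0]],
  ],
)

```text
clock: 22.17
tool_pos: [572.1, -161.0, 132.7]
tool_rot: [0.643, 0.766, -0.0, 0.0]
ft_force: [-0.3, 0.4, 0.5]
width: 0.4
```

```bash
cat > sv.py <<'E'
from h import *
import sys
d=arm.get_image('side');cv2.imwrite('pics/%s.png'%sys.argv[1],cv2.resize(d['image'][110:200,210:300,::-1],None,fx=6,fy=6,interpolation=2))
E
python3 sv.py s7
```

```text
(no output)
```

View pics/s7.png

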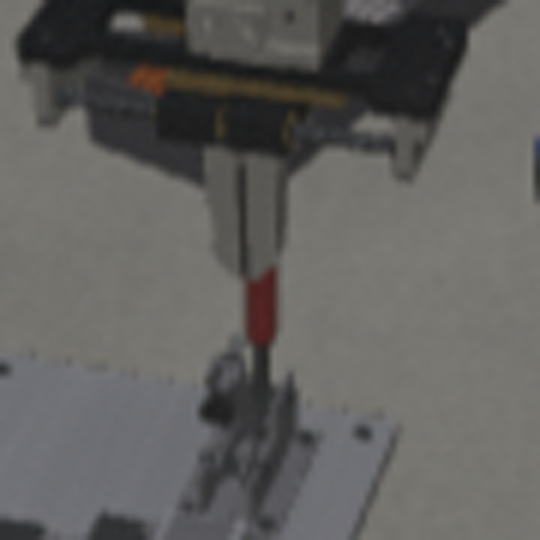

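The shut fingers stand in front of the red grip, in line with it at (262,275). I'll follow the arc round the pivot.

Request:
jog_arm(
  series=[
    [[0,-0.5,0,0,0],[0,-0.4,0,0.05,0],[0,-0.7,0,0.1,0],[0,-0.7,0,0.15,0],[0,-0.7,0,0.2,0]],
  ],
)

```text
clock: 22.63
tool_pos: [577.5, -191.3, 127.5]
tool_rot: [0.643, 0.766, -0.0, 0.0]
ft_force: [0.2, 1.7, 0.5]
width: 0.3
```

Request:
jog_arm(
  series=[
    [[0,-0.67,0,0.27,0],[0,-0.64,0,0.34,0],[0,-0.6,0,0.39,0],[0,-0.58,0,0.43,0],[0,-0.53,0,0.49,0]],
  ],
)

```text
clock: 23.05
tool_pos: [582.7, -220.8, 108.0]
tool_rot: [0.643, 0.766, -0.0, 0.0]
ft_force: [0.3, 0.9, 0.4]
width: 0.6
```

```bash
python3 - <<'E'
from h import *
s=arm.sense();p=s['tool_pos'];print(p,s['ft_force'],'corner',-.174*p[0]+.985*p[1]+267.4-7.5,p[2]-50)
E
python3 sv.py s8
```

```text
[ 582.67193453 -220.81749943  107.99601059] [0.26084461 0.86507212 0.35113406] corner -58.99015355003672 57.99601059107836
```

View pics/s8.png

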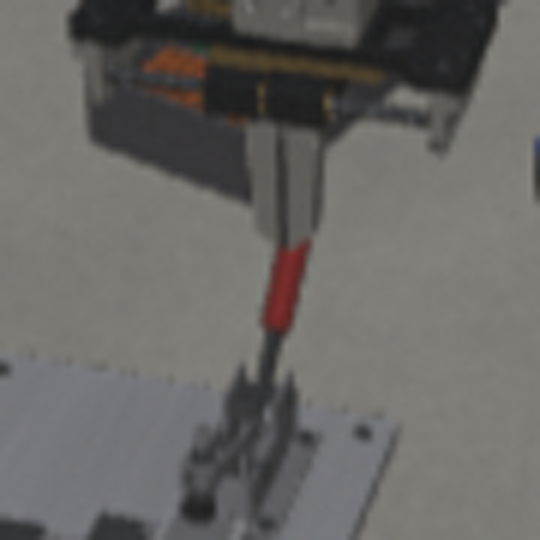

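The handle is swinging over ahead of the fingers and the pad is coming down onto the land. The tool is on the planned arc.

Request:
jog_arm(
  series=[
    [[0,-0.25,0,0.26,0],[0,-0.24,0,0.27,0],[0,-0.22,0,0.28,0],[0,-0.21,0,0.3,0],[0,0,0,0,0]],
  ],
)

```text
clock: 23.52
tool_pos: [584.0, -229.3, 96.7]
tool_rot: [0.643, 0.766, -0.0, -0.0]
ft_force: [0.2, 0.1, 1.5]
width: 0.5
```

Request:
jog_arm(
  series=[
    [[0,-0.2,0,0.3,0],[0,-0.19,0,0.3,0],[0,-0.17,0,0.32,0],[0,-0.17,0,0.32,0],[0,0,0,0,0]],
  ],
)

```text
clock: 23.93
tool_pos: [585.5, -236.4, 84.7]
tool_rot: [0.643, 0.766, 0.0, -0.0]
ft_force: [-1.3, 4.1, 6.6]
width: 0.5
```

Request:
jog_arm(
  series=[
    [[0,-0.14,0,0.33,0],[0,-0.13,0,0.34,0],[0,-0.11,0,0.34,0],[0,0,0,0,0]],
  ],
)

```text
clock: 24.27
tool_pos: [586.2, -240.4, 74.7]
tool_rot: [0.643, 0.766, -0.0, 0.0]
ft_force: [-0.6, 0.4, 5.1]
width: 0.9
```

The push has peaked (about 8 N) and is now falling. I'll go slowly through the dead point.

Request:
jog_arm(
  series=[
    [[0,-0.04,0,0.17,0],[0,-0.04,0,0.17,0],[0,-0.04,0,0.17,0],[0,-0.03,0,0.17,0],[0,0,0,0,0]],
  ],
)

```text
clock: 24.68
tool_pos: [586.4, -241.8, 67.8]
tool_rot: [0.643, 0.766, -0.0, 0.0]
ft_force: [1.5, -1.7, 2.6]
width: 0.3
```

Request:
jog_arm(
  series=[
    [[0,-0.02,0,0.12,0],[0,-0.02,0,0.12,0],[0,0,0,0,0]],
  ],
)

```text
clock: 24.93
tool_pos: [586.2, -241.8, 65.1]
tool_rot: [0.643, 0.766, -0.0, -0.0]
ft_force: [-0.1, -0.1, -0.1]
width: 0.8
```

Request:
jog_arm(
  series=[
    [[0,0,0,0.08,0],[0,0,0,0.08,0],[0,0,0,0,0]],
  ],
)

```text
clock: 25.18
tool_pos: [586.3, -241.8, 63.7]
tool_rot: [0.643, 0.766, -0.0, -0.0]
ft_force: [-0.7, 0.2, 0.0]
width: 0.7
```

Force is zero, so it is past the dead point. Now I'll feel for the stop.

Request:
jog_arm(
  series=[
    [[0,0,0,0.06,0],[0,0,0,0.06,0],[0,0,0,0,0]],
  ],
)

```text
clock: 25.43
tool_pos: [586.4, -241.9, 62.7]
tool_rot: [0.643, 0.766, -0.0, -0.0]
ft_force: [-0.1, -0.2, -0.5]
width: 0.6
```

Request:
jog_arm(
  series=[
    [[0,0,0,0.05,0],[0,0,0,0,0],[0,0,0,0,0]],
  ],
)

```text
clock: 25.68
tool_pos: [586.4, -242.0, 62.3]
tool_rot: [0.643, 0.766, 0.0, -0.0]
ft_force: [-0.5, -0.6, 0.2]
width: 0.6
```

Request:
jog_arm(
  series=[
    [[0,0,0,0.05,0],[0,0,0,0,0],[0,0,0,0,0]],
  ],
)

```text
clock: 25.93
tool_pos: [586.4, -242.0, 61.8]
tool_rot: [0.643, 0.766, -0.0, -0.0]
ft_force: [-0.2, 0.9, -0.5]
width: 0.6
```

Request:
jog_arm(
  series=[
    [[0,0,0,0.05,0],[0,0,0,0,0],[0,0,0,0,0]],
  ],
)

```text
clock: 26.18
tool_pos: [586.5, -242.0, 61.5]
tool_rot: [0.643, 0.766, 0.0, 0.0]
ft_force: [-1.1, -0.1, 1.7]
width: 0.5
```

Request:
jog_arm(
  series=[
    [[0,0,0,0.05,0],[0,0,0,0,0],[0,0,0,0,0]],
  ],
)

```text
clock: 26.43
tool_pos: [586.6, -242.0, 61.3]
tool_rot: [0.643, 0.766, 0.0, 0.0]
ft_force: [-1.1, 1.6, 5.6]
width: 0.7
```

Request:
jog_arm(
  series=[
    [[0,0,0,0.04,0],[0,0,0,0,0],[0,0,0,0,0]],
  ],
)

```text
clock: 26.68
tool_pos: [586.6, -242.0, 61.3]
tool_rot: [0.643, 0.766, 0.0, 0.0]
ft_force: [-2.4, 1.5, 8.7]
width: 0.3
```

Firm on the stop at 61.3 mm, as predicted, with the force rising to 9 N. I'll hold briefly, then lift off.

Request:
jog_arm(
  series=[
    [[0,0,0,0.02,0],[0,0,0,0,0],[0,0,0,0,0],[0,0,0,0,0]],
  ],
)

```text
clock: 27.02
tool_pos: [586.6, -242.0, 61.2]
tool_rot: [0.643, 0.766, 0.0, 0.0]
ft_force: [-2.6, 2.2, 9.8]
width: 0.5
```

Request:
jog_arm(
  series=[
    [[0,0,0,-0.3,0],[0,0,0,-2,0],[0,0,0,-3.5,0],[0,0,0,-3.5,0],[0,0,0,-3,0]],
  ],
)

```text
clock: 27.43
tool_pos: [586.4, -241.9, 185.4]
tool_rot: [0.643, 0.766, 0.0, 0.0]
ft_force: [-0.5, -0.7, 1.0]
width: 0.3
```

Request:
jog_arm(
  series=[
    [[0,-2,0,-1,0],[0,-2,0,0,0],[0,0,0,0,0]],
  ],
)

```text
clock: 27.68
tool_pos: [593.8, -283.7, 194.0]
tool_rot: [0.643, 0.766, -0.0, 0.001]
ft_force: [0.1, -0.4, -0.3]
width: 0.9
```

```bash
python3 - <<'E'
from h import *
s=arm.sense();print(s['clock'],s['tool_pos'],s['ft_force'])
d=arm.get_image('side');cv2.imwrite('pics/s9.png',cv2.resize(d['image'][130:250,190:310,::-1],None,fx=5,fy=5,interpolation=2))
E
```

```text
27.6833 [ 593.76054528 -283.72738077  194.01205975] [ 0.10515722 -0.40391855 -0.31690408]
```

View pics/s9.png

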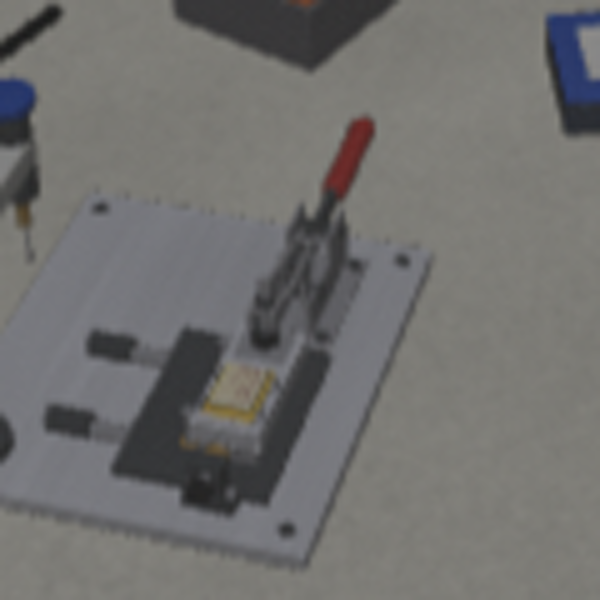

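The pad is down on the land, the carrier is in the corner, and the handle tip shows at about (365,125). I'll check that against the closed position and hand in if it agrees.

```bash
python3 - <<'E'
from h import *
d=arm.get_image('side');c=cam(d);P=np.array([573.7,-170.3]);Y=np.array([-.174,.985])
for th in (0,1.2,1.4,1.5,1.56):
    f=th-.035; print(th,(proj(c,(*(P-Y*102*np.sin(f)),50+102*np.cos(f)))-[190,130])*5)
print(arm.finish_job())
E
```

```text
0 [310.41622936  91.30825122]
1.2 [360.17037657  84.52168896]
1.4 [363.30866528 104.84776783]
1.5 [364.19356677 116.65275104]
1.56 [364.50504141 124.19326232]
the job is handed in; nothing more can be done
None
```

The yellow-cassette carrier is in the corner of the coring stand with the toggle clamp closed on it, and the job is handed in. I used about 28 s of the 70 s and got no verdict back.

- **Seating:** I set the carrier on the seat with its bare end towards the clamp. I slid it until it bore on the side pins and the end stop together. That was roughly 5–6 N on each by the wrist force, with seat friction taken off by estimate. Then I released it.
- **Clamping:** I pushed the handle over along its arc. The push peaked at about 8 N and fell to nothing past the dead point. I then pressed it to just under 10 N on its stop and lifted clear.
- **Last checks:**
  - The handle tip in the side picture, at about (365, 125), matches the 1.56 rad stop position, predicted at (364.5, 124).
  - The pad is down on the bare land, the carrier looks square in the corner, and the wrist force read about zero after letting go.
- **Not measured:**
  - I could not read the pad's force on the carrier.
  - I did not re-measure the carrier's pose after clamping; I judged it only from the last picture.
  - I did not re-check the blue carrier, pot and slide box at the end, but nothing was felt touching them.
- **Disagreement:** The top and wrist cameras differed by 4–5 mm on positions. I went by the wrist view and feel, and the pin contact came within about 1 mm of the wrist's estimate.

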